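Refit the drip tray of the hot-water dispenser and stand the mug in it

TASK

Get the hot-water dispenser ready for tea: slide the washed drip tray, tongue first, into the slot at the foot of the dispenser until it clicks fully home. Then take the black mug and set it down gently and upright, centred under the nozzle so that its foot sits in the round well of the tray. Never let the mug tip over, and leave the other things on the worktop where they are.

Things in the scene. Friction and masses are not known exactly. Their poses are not given: they have to be found in the camera images.
- dispenser: White and black hot-water dispenser, fixed, 200 mm deep, 144 wide, 290 tall. Origin on the worktop below the nozzle; +x points to its back (away from the robot), z up. A 5 mm thick foot plate (x = -50 to 150 mm) carries the tray; the white body stands on it from x = 50 mm on. Home of the tray: its frame on the dispenser's frame, 5 mm higher (on the foot plate).
- slot_mouth (a point): Middle of the floor of the slot's mouth, at x = 50, z = 5 mm of the dispenser; axes as the dispenser's. The slot in the body's foot is 120 mm wide and 18 mm high and ends 43 mm behind this point. Ears in front of the mouth, from 17 mm before it, flare to about 136 mm width; a sloping lip above leads in. 23 mm behind the mouth a sprung ball on each side clicks into the tray's notches; getting past takes 5 to 10 N.
- nozzle (a point): Lower end of the steel nozzle, 163 mm above the worktop, straight above the place for the mug. The head that carries it overhangs that place: 60 mm forward (-x of the dispenser), 52 mm to each side, underside 180 mm above the worktop. A gripper held upright does not fit under it: lean its body back by 20 to 35 degrees towards the dispenser's front. Axes as the dispenser's.
- drip_tray: Rigid drip tray, 0.2 kg, lying right side up: steel plate 116 mm wide (y), 14 thick, from x = -52 to the end of its tongue at x = 92 mm; black fascia at x = -57 mm, 118 wide, 18 high. Origin on the underside below the well's centre; +x along the tongue, z up. Notches in the tongue's sides at x = 66 to 80 mm for the catch; its corners taper by 4 mm. 2 mm to spare each side in the slot.
- tab (a point): Grasp point in the black pull tab at the front of the tray, at x = -76, y = 0, z = 22 mm of the tray's frame. The tab measures 34 mm along x (x = -91 to -57), 24 mm along y (grasp it across y) and reaches from z = 0 to 26 mm. Axes as the tray's.
- well (a point): Centre of the floor of the round well in the drip tray, where the mug's foot belongs: at x = y = 0, z = 8 mm of the tray's frame. The well is 75 mm across and 6 mm deep. Axes as the tray's.
- mug_b: Black (very dark grey) mug, 88 mm across at the rim, 65 mm at the foot, 106 mm tall, about 0.3 kg; the handle points along its own -y, z up. Origin on the underside, 19.5 mm from the mug's axis towards the handle (the axis is at y = +19.5 mm).
- mug_foot (a point): Centre of the underside of the mug, on its axis; axes as the mug's.
- mug_handle (a point): Grasp point in the outer upright bar of the mug's handle, 67 mm above the underside and 77.5 mm from the mug's axis. The bar is 13 mm wide (along the mug's x: grasp it across x), about 10 mm thick (along y), upright from 36 to 79 mm above the underside; the gap between bar and cup is about 30 mm. Axes as the mug's.
- tumbler: Bystander, to be left alone: clear drinking glass, 76 mm across, 86 mm tall, far left. Origin at its underside.
- wooden_spoon: Bystander, to be left alone: brown wooden spoon, 310 mm long, lying crosswise near the front edge of the worktop. Origin at its underside.
- lemon: Bystander, to be left alone: yellow lemon, 72 x 55 x 56 mm, beside the dispenser. Origin at its underside.
- jar_jam: Bystander, to be left alone: glass jam jar with black lid, 70 mm across, 101 mm tall, on the right. Origin at its underside.
- onion: Bystander, to be left alone: brown onion, 71 mm across, far left. Origin at its underside.

How it is judged:
On the way:
1. the drip tray is clicked fully home in the slot while the mug is still off it (x of drip_tray in the frame of dispenser between -0.003 and 0.003 m and y of drip_tray in the frame of dispenser between -0.004 and 0.004 m and z of drip_tray in the frame of dispenser below 0.008 m and angle between the x axis of drip_tray and the x axis of dispenser, either way round below 0.06 rad and horizontal distance between mug_foot and well above 0.1 m), for 0.2 s.
At the end, for the whole second after the job is handed in: The tray lies flat and home in the slot (its frame within 3 mm of the home position along the slot, 4 mm across, 3 degrees), the mug stands upright (3 degrees) with its foot on the floor of the well, within 6 mm of its centre; both are at rest (x of drip_tray in the frame of dispenser between -0.003 and 0.003 m and y of drip_tray in the frame of dispenser between -0.004 and 0.004 m and z of drip_tray in the frame of dispenser below 0.008 m and angle between the x axis of drip_tray and the x axis of dispenser, either way round below 0.06 rad and horizontal distance between mug_foot and well below 0.006 m and z of mug_foot in the frame of well between -0.003 and 0.003 m and angle between mug_b's own z axis and vertical below 0.05 rad and linear speed of each of mug_b, drip_tray below 0.01 m/s); the robot touches nothing.
It fails at once if the mug is tipped by more than 40 degrees (angle between mug_b's own z axis and vertical above 0.7 rad).
It fails at once if the mug is slammed down on the tray (over 40 N) (contact force between mug_b and drip_tray above 40 N).
It fails at once if another thing on the worktop is shifted by more than 25 mm (distance of any of tumbler, wooden_spoon, lemon, jar_jam, onion from where it was at the start of the episode above 0.025 m).
It also fails if it takes over 72 s, if anything falls off the work surface, if the arm or the gripper's body presses on something with over 40 N, if the wrist force passes 120 N, or if a joint passes its speed limit or range.

ROBOT

A 6-joint arm with a two-finger parallel gripper is mounted at the origin on a cart in front of the work surface, level with it; the furniture and walls round the work are solid. World frame = base frame: x ahead of the robot, y to its left, z up, the work surface at z = 0. Lengths are in m, angles in rad, forces in N, time in s.
With the tool pointing down it reaches from about 0.35 to 0.925 m from the base axis. Payload 6.4 kg.
Tool frame: the origin (TCP) lies at the very end of the fingers, on their centre line; the grasp point (between the pads) lies env.hold_point_z behind it (env.hold_point_z is the distance from the TCP to the grasp point, in m); z points along the fingers, y is the direction in which the jaws open and shut (so a half turn about z gives the same grasp; the last joint's range is limited). The gripper opens to 94 mm and grips with 3 to 60 N. Pads are 16 mm wide; open, the fingers measure 119 mm over their backs; the gripper's body (75 mm by 177 mm) begins 78 mm behind the grasp point.
Start: joints at [0.969, 0.245, 1.558, -0, 1.339, -0.174], TCP at [0.27, 0.591, 0.205] pointing down, gripper open.
Joint ranges: [-3.13, 3.13], [-1.02, 2.26], [0.13, 2.54], [-0.95, 4.09], [0.21, 2.88], [-2.74, 2.74]. Speed limits (rad/s): [2.57, 2.57, 3.14, 3.14, 3.14, 3.14].

INTERFACE

Orientations are given as [roll, pitch, yaw] about the fixed x, y, z axes, in that order (R = Rz(yaw) Ry(pitch) Rx(roll)).
In Python, from cell import env, vision gives the robot as it stands. The module is installed in compiled form; this text tells all that it offers.
- The arm moves only by the tool jog_arm, never from a script. Its argument "commands" is one flat list of numbers, 5 for each row, row after row: the closure, from -1 (fully open) to 1 (shut), then the shift along the tool's x, y, z in units of 60 mm (1.0 is 60 mm), then the turn about the tool's z in units of 8 degrees (1.0 is 8 degrees). A call has 1 to 12 rows; each row shifts and turns the commanded pose from where the row before left it, along the tool's axes as they then stand; what a row does not reach is not made up. A row lasts 1/8 s, in which the tool goes at most 62.5 mm and 10.7 degrees, less where a joint would pass 70% of its speed; a pose out of reach is approached as far as the arm can. A call is refused whole if a number of a shift passes 1 or a number of a turn 1, either way. A call with a gripper value outside its range is refused whole. The fingers move at their own pace and stop on an object; "force" is the grip in N (left out, the last holds). Time passes only in rows, so rows that do not move let the fingers close. It gives the time, the measured TCP pose, the force and the opening at its end, in the units of the state.
- env.sense(): the state, without advancing time (a new reading comes with each control period).
- vision.grab_frame(name): name is "side" or "top" or "wrist"; returns a dict with "frame" (420x560x3 uint8, red, green, blue), "z_map" (420x560 float32, m along the optical axis (not along the pixel's ray), 0 where there is no reading), "fx", "fy", "cx", "cy" (pixels), "view" (4x4, takes a point from world to camera coordinates). Camera axes: x right, y down, z forward; pixel columns grow to the right and rows downward; lengths in m; the calibration is good to about 2 mm. A picture is of the moment at which its call begins.
- env.close_job(): hands the job in, once; it reports no verdict.
Trained networks look in the newest picture that a camera, given by its name, has taken for a name from the list of things; names that differ only in an ending like _2 or _b are one class to them, and where a whole thing is asked for, a point or a joint stands for the part that bears it (a point fixed in the world has none). Each returns a list of dicts, best first, with "p" (0 to 1); they miss things now and then, are a little off and sometimes report something else, mostly with a low value. They report only what shows in the picture. A call takes as long as a camera call.
- vision.outline_of(camera, thing): "region" (420x560 bool, what is visible of it) and "extent" ([left, top, right, bottom] in pixels, round what is visible of it).
The state is a dict: "time_s": time; "joint_pos": joint angles; "qvel": joint speeds; "joint_efforts": joint torques, N m; "position": TCP position; "tool_rot": TCP orientation; "ft_force": force on the tool from outside, world axes, zero at the start; "torque": the same for the moment, N m; "gripper_width": finger opening in m.
Only numpy, scipy, OpenCV 4.12 (cv2) and the standard library are available. Lean on these libraries where they do the work, as an engineer would, in place of code of your own. Each camera call takes 0.05 s, during which the arm holds its last target. There are 200 camera calls.

## Working session

There is one attempt and no reset: what is moved stays moved. The work goes in short steps, Python scripts to look and compute and a tool call to move; the robot and the scene stay as the last step left them, time stands still between calls to the robot, and variables do not carry over. Pictures are saved under pics/ and viewed, about 8 in all and at most 12, crops included, and the job is handed in when it is done.

Besides the shell and the picture viewer there is one more tool, called after "Emit:" as a command line: name --argument value ..., lists and objects as JSON in quotes. jog_arm: Moves the arm, as the interface text tells. Its arguments: {"type":"object","properties":{"commands":{"type":"array","items":{"type":"number"}},"force":{"type":"number"}},"required":["commands"]}

```bash
mkdir -p pics
cat > h.py <<'E'
import numpy as np, cv2
from cell import env, vision
def pts(f,m):
    v,u=np.nonzero(m&(f["z_map"]>0)); z=f["z_map"][v,u]
    c=np.c_[(u-f["cx"])/f["fx"]*z,(v-f["cy"])/f["fy"]*z,z,np.ones(len(z))]
    return (c@np.linalg.inv(f["view"]).T)[:,:3]
E
python3 - <<'E'
from h import *
np.set_printoptions(precision=4,suppress=True)
s=env.sense(); print(env.hold_point_z,{k:np.round(v,3) for k,v in s.items()})
for c in("top","side"):
    f=vision.grab_frame(c); np.savez(f"{c}0.npz",**f)
    cv2.imwrite(f"pics/{c}0.png",f["frame"][...,::-1]); print(c,np.linalg.inv(f["view"]),f["fx"])
    for t in("drip_tray","mug_b","dispenser","tab","mug_handle","jar_jam","lemon","tumbler","wooden_spoon","onion"):
        for o in vision.outline_of(c,t)[:2]:
            p=pts(f,o["region"]); print(t,round(o["p"],2),np.round(o["extent"]),np.percentile(p,[2,50,98],axis=0).round(3).tolist())
E
```

```text
0.0188 {'time_s': np.float64(0.0), 'joint_pos': array([ 0.969,  0.246,  1.559,  0.   ,  1.339, -0.174]), 'qvel': array([ 0.002,  0.   ,  0.   , -0.001,  0.004, -0.002]), 'joint_efforts': array([ -0.   , -41.584, -31.46 ,   0.069,   0.033,  -0.   ]), 'position': array([0.269, 0.591, 0.204]), 'tool_rot': array([-3.14 , -0.   ,  2.714]), 'ft_force': array([0.927, 0.336, 1.198]), 'torque': array([ 0.046, -0.039, -0.003]), 'gripper_width': np.float64(0.094)}
top [[ 0.0134 -0.9873  0.1584  0.3244]
 [-0.9997 -0.0167 -0.0195  0.0548]
 [ 0.0219 -0.1581 -0.9872  1.4618]
 [ 0.      0.      0.      1.    ]] 412.2370668742416
drip_tray 0.86 [190. 207. 223. 256.] [[0.41, 0.231, 0.002], [0.499, 0.287, 0.012], [0.576, 0.343, 0.025]]
mug_b 0.83 [358. 202. 388. 237.] [[0.472, -0.33, 0.0], [0.544, -0.302, 0.048], [0.583, -0.25, 0.107]]
dispenser 0.61 [250. 157. 300. 211.] [[0.547, -0.018, 0.001], [0.608, 0.046, 0.281], [0.675, 0.111, 0.292]]
tab 0.89 [192. 205. 226. 256.] [[0.415, 0.233, 0.002], [0.501, 0.287, 0.012], [0.576, 0.34, 0.025]]
mug_handle 0.65 [359. 204. 387. 240.] [[0.472, -0.33, 0.0], [0.
[... 1312 characters left out ...]
2, -0.336, 0.0], [0.531, -0.296, 0.07], [0.58, -0.251, 0.105]]
mug_handle 0.63 [229. 137. 293. 236.] [[0.543, -0.027, -0.001], [0.648, 0.07, 0.22], [0.74, 0.121, 0.293]]
jar_jam 0.96 [396. 169. 413. 199.] [[0.369, -0.558, 0.005], [0.396, -0.448, 0.074], [0.464, -0.434, 0.105]]
lemon 0.59 [299. 184. 311. 196.] [[0.607, -0.175, 0.015], [0.629, -0.148, 0.043], [0.661, -0.13, 0.056]]
lemon 0.24 [230. 138. 293. 239.] [[0.543, -0.023, -0.001], [0.648, 0.071, 0.224], [0.737, 0.121, 0.293]]
wooden_spoon 0.67 [338. 165. 369. 198.] [[0.464, -0.336, -0.0], [0.531, -0.297, 0.07], [0.581, -0.251, 0.106]]
onion 0.58 [217. 248. 240. 262.] [[0.417, 0.229, 0.003], [0.558, 0.261, 0.012], [0.576, 0.35, 0.213]]
```

Run:
```python
from h import *
a=cv2.imread("pics/top0.png")[140:290,170:450]; cv2.imwrite("pics/a.png",cv2.resize(a,None,fx=2.8,fy=2.8,interpolation=cv2.INTER_CUBIC))
b=cv2.imread("pics/side0.png")[120:290,190:390]; cv2.imwrite("pics/b.png",cv2.resize(b,None,fx=3.5,fy=3.5,interpolation=cv2.INTER_CUBIC))
f=dict(np.load("top0.npz"))
P=pts(f,np.ones((420,560),bool))
def rect(p,n):
    r=cv2.minAreaRect((p[:,:2]*1000).astype(np.float32)); print(n,len(p),np.round(r[0],1),np.round(r[1],1),round(r[2],1))
box=lambda x0,x1,y0,y1,z0,z1:P[(P[:,0]>x0)&(P[:,0]<x1)&(P[:,1]>y0)&(P[:,1]<y1)&(P[:,2]>z0)&(P[:,2]<z1)]
rect(box(.38,.62,.18,.4,.006,.035),"tray")
rect(box(.38,.62,.18,.4,.02,.03),"tab")
rect(box(.5,.85,-.1,.2,.27,.31),"disp top")
rect(box(.4,.65,-.4,-.2,.095,.115),"mug rim")
print(box(.38,.62,-.42,-.2,.03,.09)[::6].round(3).tolist()[:40])
```

```text
tray 1352 [493.4 294.4] [231.3 216.5] 3.6
tab 76 [487.4 298.9] [181.5 102.6] 11.3
disp top 1617 [614.   87.8] [223.1 135.5] 89.4
mug rim 141 [ 579.6 -313.1] [ 86.7 190.3] 57.8
[[0.584, -0.292, 0.082], [0.582, -0.293, 0.074], [0.579, -0.273, 0.073], [0.58, -0.295, 0.065], [0.577, -0.31, 0.087], [0.579, -0.289, 0.05], [0.577, -0.306, 0.063], [0.574, -0.27, 0.056], [0.578, -0.295, 0.039], [0.574, -0.31, 0.063], [0.571, -0.266, 0.058], [0.574, -0.301, 0.041], [0.571, -0.317, 0.061], [0.572, -0.308, 0.03], [0.566, -0.321, 0.071], [0.566, -0.318, 0.046], [0.56, -0.328, 0.086], [0.561, -0.325, 0.058], [0.559, -0.323, 0.051], [0.557, -0.32, 0.037], [0.55, -0.328, 0.085], [0.552, -0.324, 0.048], [0.551, -0.324, 0.034], [0.543, -0.331, 0.085], [0.541, -0.329, 0.077], [0.542, -0.325, 0.043], [0.536, -0.252, 0.053], [0.535, -0.329, 0.067], [0.536, -0.323, 0.035], [0.531, -0.255, 0.039], [0.529, -0.326, 0.063], [0.528, -0.32, 0.046], [0.521, -0.257, 0.063], [0.52, -0.322, 0.078], [0.519, -0.317, 0.055], [0.51, -0.264, 0.089], [0.513, -0.268, 0.043], [0.511, -0.274, 0.031], [0.505, -0.285, 0.057], [0.483, -0.295, 0.03]]
```

View pics/a.png

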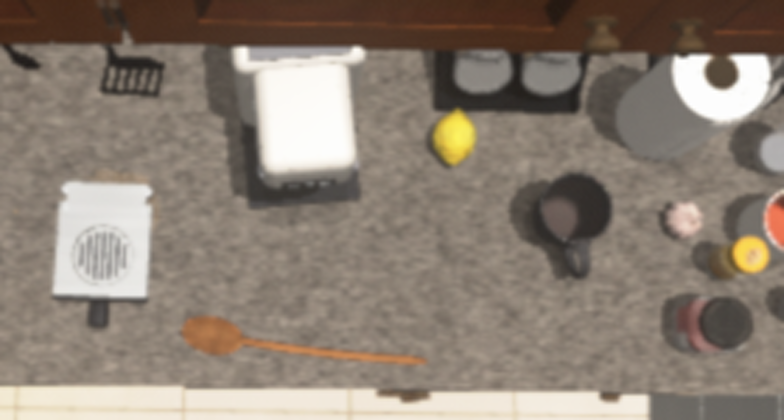

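View pics/b.png

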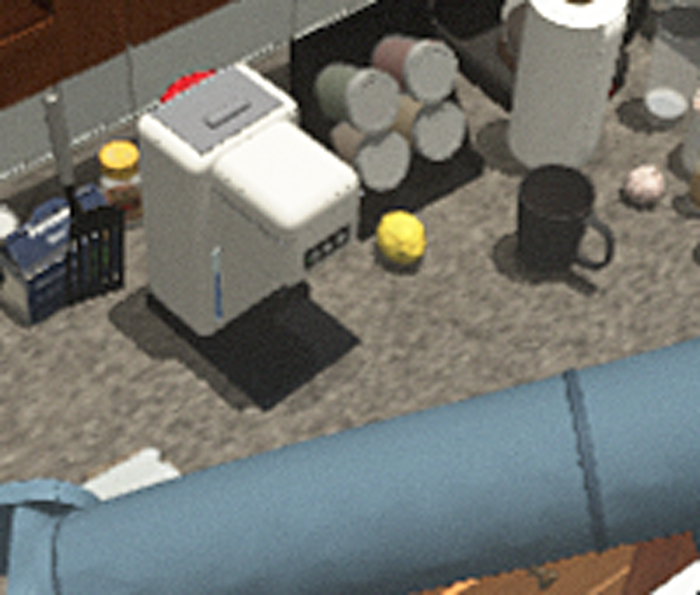

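View pics/top0.png

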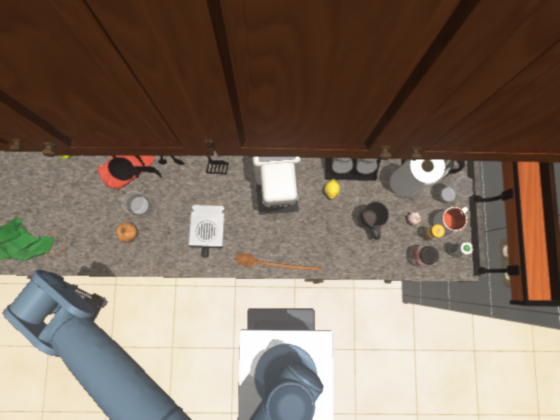

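Run:
```python
from h import *
# fit dispenser/mug poses from both cameras
f=dict(np.load("top0.npz")); g=dict(np.load("side0.npz"))
for n,c in(("top",f),("side",g)):
    P=pts(c,np.ones((420,560),bool))
    m=(abs(P[:,0]-.54)<.08)&(P[:,1]<-.2)&(P[:,1]>-.36)&(P[:,2]>.1)&(P[:,2]<.112)
    print(n,"rim",m.sum(),P[m].min(0).round(3),P[m].max(0).round(3))
    m=(abs(P[:,0]-.48)<.04)&(P[:,1]<-.2)&(P[:,1]>-.38)&(P[:,2]>.02)&(P[:,2]<.1)
    print(n,"handle",P[m].round(3).tolist())
    m=(P[:,0]>.4)&(P[:,0]<.8)&(P[:,1]>.15)&(P[:,1]<.36)&(P[:,2]>.007)&(P[:,2]<.04)
    q=P[m]; 
    for x in np.arange(.4,.6,.015):
        k=q[abs(q[:,0]-x)<.0075]
        if len(k): print(n,"tray x",round(x,3),k[:,1].min().round(3),k[:,1].max().round(3),np.median(k[:,2]).round(3))
    m=(P[:,0]>.45)&(P[:,0]<.85)&(P[:,1]>-.1)&(P[:,1]<.2)
    q=P[m]
    for z in((.003,.008),(.2,.26),(.275,.305)):
        k=q[(q[:,2]>z[0])&(q[:,2]<z[1])]
        for x in np.arange(.5,.8,.02):
            j=k[abs(k[:,0]-x)<.01]
            if len(j)>2: print(n,z,round(x,3),len(j),j[:,1].min().round(3),j[:,1].max().round(3))
```

```text
top rim 83 [ 0.489 -0.333  0.1  ] [ 0.587 -0.247  0.111]
top handle [[0.519, -0.258, 0.074], [0.517, -0.257, 0.092], [0.52, -0.322, 0.078], [0.517, -0.321, 0.095], [0.52, -0.261, 0.044], [0.517, -0.26, 0.062], [0.515, -0.26, 0.077], [0.513, -0.26, 0.093], [0.519, -0.317, 0.055], [0.517, -0.317, 0.071], [0.516, -0.318, 0.078], [0.514, -0.317, 0.095], [0.519, -0.265, 0.027], [0.516, -0.264, 0.047], [0.514, -0.264, 0.059], [0.512, -0.263, 0.079], [0.51, -0.264, 0.089], [0.519, -0.311, 0.026], [0.518, -0.312, 0.036], [0.516, -0.312, 0.049], [0.516, -0.314, 0.055], [0.513, -0.312, 0.074], [0.511, -0.312, 0.089], [0.51, -0.316, 0.097], [0.516, -0.269, 0.021], [0.513, -0.268, 0.043], [0.512, -0.269, 0.053], [0.51, -0.27, 0.065], [0.508, -0.27, 0.079], [0.507, -0.27, 0.094], [0.516, -0.304, 0.026], [0.515, -0.306, 0.033], [0.514, -0.307, 0.04], [0.507, -0.297, 0.093], [0.506, -0.299, 0.099], [0.507, -0.303, 0.097], [0.511, -0.274, 0.031], [0.508, -0.272, 0.054], [0.508, -0.275, 0.056], [0.506, -0.276, 0.07], [0.505, -0.276, 0.083], [0.504, -0.277, 0.091], [0.503, -0.28, 0.093], [0.503, -0.28
[... 10143 characters left out ...]
6) 0.64 65 0.088 0.112
side (0.2, 0.26) 0.66 112 -0.026 0.2
side (0.2, 0.26) 0.68 44 0.112 0.12
side (0.2, 0.26) 0.7 42 0.114 0.121
side (0.2, 0.26) 0.72 41 0.118 0.123
side (0.2, 0.26) 0.74 17 0.116 0.122
side (0.275, 0.305) 0.54 18 0.022 0.072
side (0.275, 0.305) 0.56 146 -0.014 0.082
side (0.275, 0.305) 0.58 117 -0.013 0.084
side (0.275, 0.305) 0.6 118 -0.01 0.086
side (0.275, 0.305) 0.62 114 -0.01 0.086
side (0.275, 0.305) 0.64 118 -0.005 0.102
side (0.275, 0.305) 0.66 205 -0.024 0.196
side (0.275, 0.305) 0.68 189 -0.028 0.12
side (0.275, 0.305) 0.7 153 -0.023 0.122
side (0.275, 0.305) 0.72 153 -0.022 0.121
side (0.275, 0.305) 0.74 110 -0.018 0.121
side (0.275, 0.305) 0.76 5 -0.014 0.023
```

Run:
```python
from h import *
for n in("top","side"):
    f=dict(np.load(n+"0.npz")); P=pts(f,np.ones((420,560),bool))
    for z in np.arange(.3,1.3,.1):
        k=P[(abs(P[:,2]-z)<.05)&(P[:,0]>.25)&(abs(P[:,1])<.6)]
        if len(k)>5: print(n,z.round(1),len(k),np.percentile(k[:,0],[0,2,50]).round(2), np.percentile(k[:,1],[1,99]).round(2))
```

```text
top 0.3 2523 [0.25 0.26 0.61] [-0.56  0.58]
top 0.4 2587 [0.25 0.27 0.44] [-0.59  0.55]
top 0.5 4825 [0.25 0.25 0.61] [-0.58  0.6 ]
top 0.6 8683 [0.58 0.59 0.62] [-0.57  0.57]
top 0.7 10632 [0.61 0.61 0.62] [-0.5   0.56]
top 0.8 13863 [0.61 0.61 0.62] [-0.43  0.51]
top 0.9 18906 [0.61 0.61 0.62] [-0.36  0.45]
top 1.0 26936 [0.61 0.61 0.62] [-0.29  0.39]
top 1.1 5241 [0.61 0.61 0.62] [-0.25  0.34]
side 0.3 3962 [0.34 0.54 0.68] [-0.57  0.53]
side 0.4 2457 [0.26 0.26 0.5 ] [-0.59  0.53]
side 0.5 6045 [0.25 0.26 0.61] [-0.57  0.6 ]
side 0.6 10607 [0.57 0.6  0.61] [-0.57  0.59]
side 0.7 11860 [0.6  0.61 0.61] [-0.52  0.59]
side 0.8 11656 [0.6  0.61 0.61] [-0.21  0.59]
side 0.9 8281 [0.6  0.6  0.61] [0.13 0.6 ]
side 1.0 1312 [0.6  0.6  0.61] [0.44 0.6 ]
```

Emit:
jog_arm --commands '[-1,0,0,-0.83,-1,-1,0,0,-0.83,-1,-1,0,0,-0.83,-1,-1,-0.24,-1,0,0,-1,-0.24,-1,0,0,-1,-0.24,-1,0,0,-1,-0.24,-1,0,0,-1,-0.24,-1,0,0,-1,-0.24,-1,0,0,-1,-0.24,-1,0,0,-1,-0.24,-1,0,0,-1,-0.24,-1,0,0]'

```text
time_s: 2.6
position: [0.3944, 0.0484, 0.3552]
tool_rot: [-3.141, 0.002, 3.133]
ft_force: [1.1, 0.6, -0.4]
gripper_width: 0.0937
```

Emit:
jog_arm --commands '[-1,0,0,-1,0,-1,0,0,-1,0,-1,0,0,-1,0,-1,0,0,-1,0,-1,0,0,-1,0,-1,0,0,-1,0,-1,0,0,-1,0,-1,0,0,-1,0]'

```text
time_s: 3.6
position: [0.3934, 0.0505, 0.837]
tool_rot: [-3.141, 0.002, 3.133]
ft_force: [0.3, -0.2, 2.1]
gripper_width: 0.0941
```

```bash
python3 -c "
from h import *
s=env.sense(); print(s['time_s'],s['joint_pos'].round(3),s['position'].round(3),s['tool_rot'].round(3))"
```

```text
3.6 [-0.16  -0.013  0.634  0.     2.518 -1.722] [0.393 0.05  0.837] [-3.141e+00  2.000e-03  3.133e+00]
```

Emit:
jog_arm --commands '[-1,0,0,-1,0,-1,0,0,-1,0,-1,0,0,-0.5,0]'

```text
time_s: 3.98
position: [0.3797, 0.0457, 0.9085]
tool_rot: [3.137, 0.004, 3.132]
ft_force: [1.1, -0.6, -0.4]
gripper_width: 0.0938
```

```bash
python3 -c "
from h import *
s=env.sense(); print(s['time_s'],s['joint_pos'].round(3),s['position'].round(3),s['tool_rot'].round(3))"
```

```text
3.975 [-0.183  0.234  0.135  0.015  2.77  -1.731] [0.38  0.046 0.909] [3.137 0.004 3.132]
```

Emit:
jog_arm --commands '[-1,0,0,-1,0,-1,0,0,-1,0,-1,0,0,-1,0,-1,0,0,-1,0]'

```text
time_s: 4.47
position: [0.2942, 0.0379, 0.9473]
tool_rot: [3.132, 0.078, 3.132]
ft_force: [0.5, 0.1, -0.5]
gripper_width: 0.0938
```

```bash
python3 -c "
from h import *
s=env.sense(); print(s['time_s'],s['joint_pos'].round(3),s['position'].round(3),s['tool_rot'].round(3))"
```

```text
4.475 [-0.293  0.117  0.126  0.099  2.824 -1.76 ] [0.294 0.038 0.947] [3.132 0.078 3.132]
```

Emit:
jog_arm --commands '[-1,-0.7,0,-0.7,0,-1,-0.7,0,-0.7,0,-1,-0.7,0,-0.7,0,-1,-0.7,0,-0.7,0]'

```text
time_s: 4.97
position: [0.3824, 0.0277, 0.9265]
tool_rot: [3.124, 0.141, 3.132]
ft_force: [-0.1, 0.4, -0.2]
gripper_width: 0.0944
```

```bash
python3 -c "
from h import *
s=env.sense(); print(s['time_s'],s['joint_pos'].round(3),s['position'].round(3),s['tool_rot'].round(3))"
```

```text
4.975 [-0.266  0.196  0.127  0.119  2.684 -1.718] [0.382 0.028 0.927] [3.124 0.141 3.132]
```

Emit:
jog_arm --commands '[-1,-0.4,0,-1,0,-1,-0.4,0,-1,0,-1,-0.4,0,-1,0,-1,-0.4,0,-1,0,-1,-0.4,0,-1,0,-1,-0.4,0,-1,0,-1,-0.4,0,-1,0,-1,-0.4,0,-1,0]'

```text
time_s: 5.98
position: [0.3276, 0.0108, 0.9695]
tool_rot: [3.111, 0.316, 3.127]
ft_force: [0.2, -0.3, -0.3]
gripper_width: 0.0942
```

```bash
python3 -c "
from h import *
s=env.sense(); print(s['time_s'],s['joint_pos'].round(3),s['position'].round(3),s['tool_rot'].round(3))"
```

```text
5.975 [-0.473  0.077  0.127  0.349  2.639 -1.702] [0.328 0.011 0.97 ] [3.111 0.316 3.127]
```

Emit:
jog_arm --commands '[-1,-0.5,0.2,-1,0,-1,-0.5,0.2,-1,0,-1,-0.5,0.2,-1,0,-1,-0.5,0.2,-1,0]'

```text
time_s: 6.48
position: [0.3073, 0.0426, 0.9885]
tool_rot: [3.1, 0.41, 3.124]
ft_force: [0.0, 0.7, 0.4]
gripper_width: 0.094
```

```bash
python3 -c "
from h import *
s=env.sense(); print(s['time_s'],s['joint_pos'].round(3),s['position'].round(3),s['tool_rot'].round(3))"
```

```text
6.475 [-0.437  0.026  0.127  0.394  2.592 -1.622] [0.307 0.043 0.989] [3.1   0.41  3.124]
```

Emit:
jog_arm --commands '[-1,0,0,0,-0.75]'

```text
time_s: 6.6
position: [0.3061, 0.043, 0.989]
tool_rot: [-3.135, 0.413, -3.041]
ft_force: [0.0, 0.6, -0.5]
gripper_width: 0.0938
```

```bash
cat >> h.py <<'E'
from scipy.spatial.transform import Rotation as Rn
def tool():
    s=env.sense(); return s["position"],Rn.from_euler("xyz",s["tool_rot"]).as_matrix()
def plan(target,n=None):
    """target: world position of grasp point"""
    p,R=tool(); g=p-R[:,2]*env.hold_point_z
    d=R.T@(np.array(target)-g)/.06
    n=n or int(np.ceil(np.linalg.norm(d)/1.0)); print("grasp",g.round(4),"rows",n,"each",(d/n).round(3),"total",d.round(3))
E
python3 -c "
from h import *
s=env.sense(); print(s['time_s'],s['joint_pos'].round(3),s['tool_rot'].round(3)); print(tool()[1].round(3)); plan([.38,.28,.15])"
```

```text
6.6 [-0.437  0.025  0.127  0.393  2.592 -1.73 ] [-3.135  0.413 -3.041]
[[-0.911 -0.098  0.4  ]
 [-0.092  0.995  0.034]
 [-0.401 -0.006 -0.916]]
grasp [0.2985 0.0424 1.0062] rows 15 each [0.275 0.26  0.916] total [ 4.127  3.893 13.747]
```

Emit:
jog_arm --commands '[-1,0.28,0.26,0.9,0,-1,0.28,0.26,0.9,0,-1,0.28,0.26,0.9,0,-1,0.28,0.26,0.9,0,-1,0.28,0.26,0.9,0,-1,0.28,0.26,0.9,0,-1,0.28,0.26,0.9,0,-1,0.28,0.26,0.9,0,-1,0.28,0.26,0.9,0,-1,0.28,0.26,0.9,0,-1,0.28,0.26,0.9,0,-1,0.28,0.26,0.9,0]'

```text
time_s: 8.1
position: [0.364, 0.232, 0.3537]
tool_rot: [3.134, 0.414, -3.051]
ft_force: [0.4, -0.2, -0.3]
gripper_width: 0.0945
```

```bash
python3 -c "
from h import *
s=env.sense(); print(s['time_s'],s['joint_pos'].round(3),s['tool_rot'].round(3)); plan([.37,.29,.15])
f=vision.grab_frame('wrist'); cv2.imwrite('pics/w1.png',f['frame'][...,::-1]); np.savez('w1.npz',**f); print(np.linalg.inv(f['view']).round(3))"
```

```text
8.1 [ 0.373 -0.662  2.107 -0.109  1.296 -1.282] [ 3.134  0.414 -3.051]
grasp [0.3565 0.2312 0.3709] rows 4 each [0.299 0.232 0.876] total [1.195 0.929 3.504]
[[-0.094  0.778  0.621  0.226]
 [ 0.996  0.069  0.064  0.218]
 [ 0.007  0.624 -0.782  0.487]
 [ 0.     0.     0.     1.   ]]
```

View pics/w1.png

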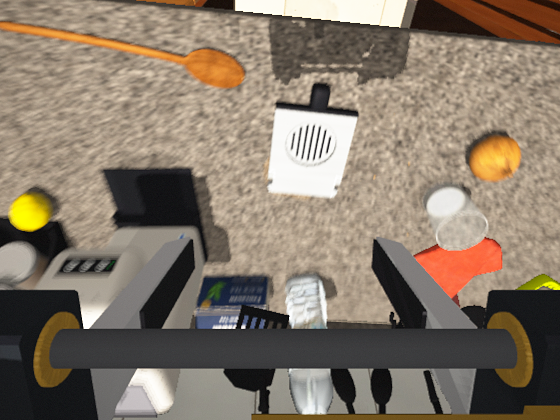

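```bash
cat >> h.py <<'E'
def onplane(f,uv,z):
    uv=np.atleast_2d(uv).astype(float); T=np.linalg.inv(f["view"])
    d=np.c_[(uv[:,0]-f["cx"])/f["fx"],(uv[:,1]-f["cy"])/f["fy"],np.ones(len(uv))]@T[:3,:3].T
    return T[:3,3]+d*((z-T[2,3])/d[:,2])[:,None]
E
python3 - <<'E'
from h import *
f=dict(np.load("w1.npz")); im=f["frame"].astype(int); mn=im.min(2)
def comp(m,seed):
    n,l=cv2.connectedComponents(m.astype(np.uint8)); return l==l[seed[1],seed[0]]
m=comp(mn>185,(312,180)); print("plate px",m.sum())
v,u=np.nonzero(m); q=onplane(f,np.c_[u,v],.014)[:,:2]*1000
print("plate rect",cv2.minAreaRect(q.astype(np.float32)))
m=comp(im.max(2)<60,(320,90)); v,u=np.nonzero(m); print("tab px",m.sum(),u.min(),u.max(),v.min(),v.max())
t=m.copy(); t[v.max()-8:]=0; vv,uu=np.nonzero(m&(np.arange(420)[:,None]<100)); q=onplane(f,np.c_[uu,vv],.026)*1000
print("tab top",q[:,:2].min(0).round(1),q[:,:2].max(0).round(1),q.mean(0).round(1))
m=comp(im.max(2)<50,(155,190)); v,u=np.nonzero(m); print("foot px",m.sum(),u.min(),u.max(),v.min(),v.max())
q=onplane(f,np.c_[u,v],.005)*1000
k=(v<205); r=cv2.minAreaRect(q[k,:2].astype(np.float32)); print("foot",r,cv2.boxPoints(r).round(0).tolist())
P=pts(f,np.ones((420,560),bool)); print("tray z",np.median(pts(f,comp(mn>185,(312,180)))[:,2]).round(4))
E
```

```text
plate px 5919
plate rect ((508.0552062988281, 286.02294921875), (117.04008483886719, 145.1945343017578), 88.89786529541016)
tab px 770 276 357 83 115
tab top [390.3 274.8] [412.3 298.2] [401.1 286.4  26. ]
foot px 4876 104 207 169 260
foot ((592.2965698242188, 42.238319396972656), (70.22908020019531, 137.2866668701172), 5.1408843994140625) [[551.0, 107.0], [563.0, -29.0], [633.0, -23.0], [621.0, 114.0]]
tray z 0.0136
```

```bash
python3 -c "
from h import *
plan([.405,.288,.09])
p,R=tool(); print((R.T@np.array([.005,0,-.065])/.06).round(3))"
```

```text
grasp [0.3536 0.2312 0.3602] rows 5 each [0.176 0.169 0.904] total [0.878 0.844 4.52 ]
[ 0.344 -0.012  1.031]
```

Emit:
jog_arm --commands '[-1,0.18,0.17,0.9,0,-1,0.18,0.17,0.9,0,-1,0.18,0.17,0.9,0,-1,0.18,0.17,0.9,0,-1,0.18,0.17,0.9,0,-1,0,0,0,0]'

```text
time_s: 8.9
position: [0.4156, 0.2877, 0.0823]
tool_rot: [3.139, 0.403, -3.049]
ft_force: [0.4, 0.1, 0.9]
gripper_width: 0.0937
```

Run:
```python
from h import *
plan([.410,.288,.025]); print(tool()[1][:,1].round(3))
f=vision.grab_frame('wrist'); cv2.imwrite('pics/w2.png',f['frame'][...,::-1]); np.savez('w2.npz',**f)
```

```text
grasp [0.4083 0.287  0.0996] rows 2 each [0.23  0.006 0.577] total [0.46  0.011 1.155]
[-0.093  0.996  0.002]
```

View pics/w2.png

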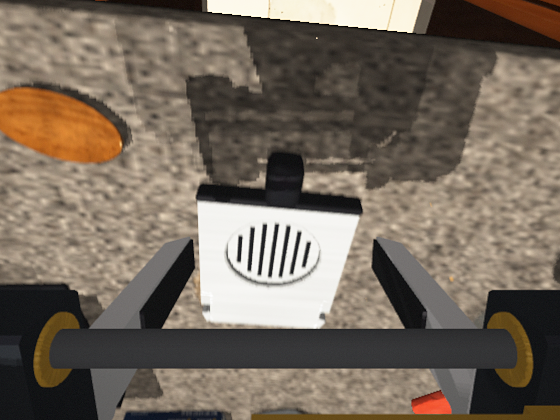

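Emit:
jog_arm --commands '[-1,0.23,0,0.58,0,-1,0.23,0,0.58,0,-1,0,0,0,0,1,0,0,0,0,1,0,0,0,0,1,0,0,0,0,1,0,0,0,0,1,0,0,0,0]' --force 20

```text
time_s: 9.95
position: [0.4228, 0.2902, 0.0151]
tool_rot: [3.134, 0.418, -3.051]
ft_force: [-1.3, -4.1, 4.8]
gripper_width: 0.0478
```

Run:
```python
from h import *
plan([.410,.288,.025]); print(tool()[1].round(3))
```

```text
grasp [0.4152 0.2893 0.0323] rows 1 each [ 0.13  -0.015  0.075] total [ 0.13  -0.015  0.075]
[[-0.91  -0.093  0.403]
 [-0.082  0.996  0.044]
 [-0.406  0.007 -0.914]]
```

Emit:
jog_arm --commands '[0,0.13,0,0.09,0,0,0,0,0,0,1,0,0,0,0,1,0,0,0,0,1,0,0,0,0,1,0,0,0,0,1,0,0,0,0]'

```text
time_s: 10.82
position: [0.4161, 0.2894, 0.0043]
tool_rot: [3.135, 0.414, -3.05]
ft_force: [-2.2, -0.7, 6.0]
gripper_width: 0.0254
```

Run:
```python
from h import *
plan([.410,.288,.025])
```

```text
grasp [0.4086 0.2886 0.0215] rows 1 each [-0.043 -0.012 -0.044] total [-0.043 -0.012 -0.044]
```

Emit:
jog_arm --commands '[1,0,0,0,0,1,0,0,0,0,1,-0.2,0,-0.46,0,1,-0.2,0,-0.46,0,1,0,0,0,0]' --force 60

```text
time_s: 11.45
position: [0.4166, 0.2894, 0.0655]
tool_rot: [3.134, 0.416, -3.051]
ft_force: [0.6, -0.5, -3.3]
gripper_width: 0.0235
```

Run:
```python
from h import *
plan([.410,.288,.025])
f=vision.grab_frame('wrist'); cv2.imwrite('pics/w3.png',f['frame'][...,::-1]); np.savez('w3.npz',**f)
im=f["frame"].astype(int)
n,l=cv2.connectedComponents((im.min(2)>185).astype(np.uint8)); m=l==l[290,225]
P=pts(f,m); P=P[(P[:,2]>.0)&(P[:,2]<.12)]
c=P.mean(0); _,_,V=np.linalg.svd(P-c); print(len(P),c,V.round(3))
r=cv2.minAreaRect((P[:,:2]*1000).astype(np.float32)); print(r)
```

```text
grasp [0.409  0.2885 0.0827] rows 1 each [ 0.374 -0.017  0.886] total [ 0.374 -0.017  0.886]Traceback (most recent call last):
  File "<stdin>", line 7, in <module>
    u, s, vh = gufunc(a, signature=signature)
               ~~~~~~^^^^^^^^^^^^^^^^^^^^^^^^
numpy._core._exceptions._ArrayMemoryError: Unable to allocate 37.0 GiB for an array with shape (70489, 70489) and data type float64
```

View pics/w3.png

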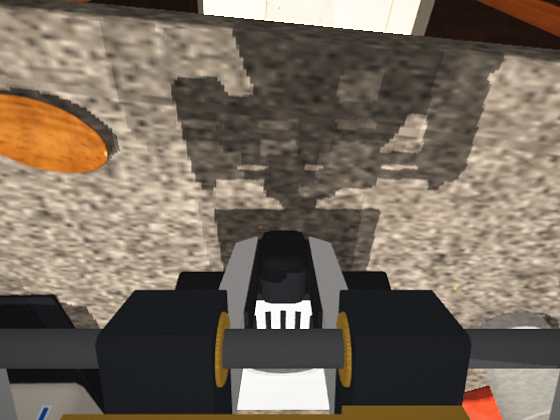

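Run:
```python
from h import *
for c in("top","wrist","side"):
    f=vision.grab_frame(c); np.savez(c+"3.npz",**f)
    P=pts(f,f["frame"].min(2)>170)
    P=P[(P[:,0]>.42)&(P[:,0]<.62)&(P[:,1]>.2)&(P[:,1]<.37)&(P[:,2]>.03)&(P[:,2]<.14)]
    if len(P)<30: print(c,len(P)); continue
    A=np.c_[P[:,:2],np.ones(len(P))]; k,*_=np.linalg.lstsq(A,P[:,2],rcond=None); res=P[:,2]-A@k
    g=abs(res)<.006; k,*_=np.linalg.lstsq(A[g],P[g,2],rcond=None)
    r=cv2.minAreaRect((P[g][:,:2]*1000).astype(np.float32)); print(c,len(P),"slopes",k.round(3),"z",np.percentile(P[g][:,2],[2,50,98]).round(3),r,cv2.boxPoints(r).round().tolist())
```

```text
top 1316 slopes [0.006 0.003 0.067] z [0.065 0.071 0.076] ((510.30694580078125, 298.97564697265625), (143.6223602294922, 116.91680145263672), 5.447554111480713) [[433.0, 350.0], [444.0, 234.0], [587.0, 248.0], [576.0, 364.0]]
wrist 4439 slopes [0.023 0.004 0.057] z [0.065 0.071 0.072] ((513.2103881835938, 296.54327392578125), (140.95989990234375, 71.97215270996094), 5.713860511779785) [[439.0, 325.0], [447.0, 254.0], [587.0, 268.0], [580.0, 339.0]]
side 851 slopes [0.011 0.013 0.059] z [0.063 0.069 0.074] ((508.29437255859375, 295.936279296875), (141.26846313476562, 120.3117446899414), 7.310059070587158) [[431.0, 347.0], [446.0, 227.0], [586.0, 245.0], [571.0, 365.0]]
```

```bash
cat >> h.py <<'E'
def delta(d,n=1):
    p,R=tool(); print("rows",n,"each",(R.T@np.array(d)/.06/n).round(3))
E
python3 -c "
from h import *
delta([.054,-.2615,-.02],5)"
```

```text
rows 5 each [-0.065 -0.885  0.096]
```

Emit:
jog_arm --commands '[1,-0.07,-0.6,0.1,0,1,-0.07,-1,0.1,0,1,-0.07,-1,0.1,0,1,-0.07,-1,0.1,0,1,-0.05,-0.83,0.08,0,1,0,0,0,0,1,0,0,0,0]'

```text
time_s: 12.52
position: [0.4691, 0.0277, 0.0429]
tool_rot: [3.134, 0.411, -3.051]
ft_force: [-1.0, -0.1, -2.8]
gripper_width: 0.0236
```

Run:
```python
from h import *
plan([.5,.05,.1])
for c in("top","side"):
    f=vision.grab_frame(c); np.savez(c+"4.npz",**f)
    P0=pts(f,f["frame"].min(2)>150)
    P=P0[(P0[:,0]>.46)&(P0[:,0]<.68)&(P0[:,1]>-.04)&(P0[:,1]<.12)&(P0[:,2]>.03)&(P0[:,2]<.09)]
    k=np.median(P[:,2]); P=P[abs(P[:,2]-k)<.01]
    r=cv2.minAreaRect((P[:,:2]*1000).astype(np.float32)); print(c,len(P),k,r)
    cv2.imwrite(f"pics/{c}4.png",cv2.resize(f["frame"][130:270,200:340,::-1],None,fx=4,fy=4,interpolation=cv2.INTER_CUBIC))
a=[cv2.imread(f"pics/{c}4.png")[:,:400] if 0 else cv2.resize(cv2.imread(f"pics/{c}4.png"),(400,400)) for c in("top","side")]
cv2.imwrite("pics/c4.png",np.hstack(a))
```

```text
grasp [0.4616 0.0269 0.0602] rows 1 each [-0.881  0.328 -0.338] total [-0.881  0.328 -0.338]
top 691 0.04889201101355212 ((532.114990234375, 35.380767822265625), (83.08023071289062, 116.05870056152344), 5.818652153015137)
side 315 0.05011517011335398 ((560.3992309570312, 38.13798522949219), (128.2969512939453, 127.34313201904297), 13.629359245300293)
```

View pics/c4.png

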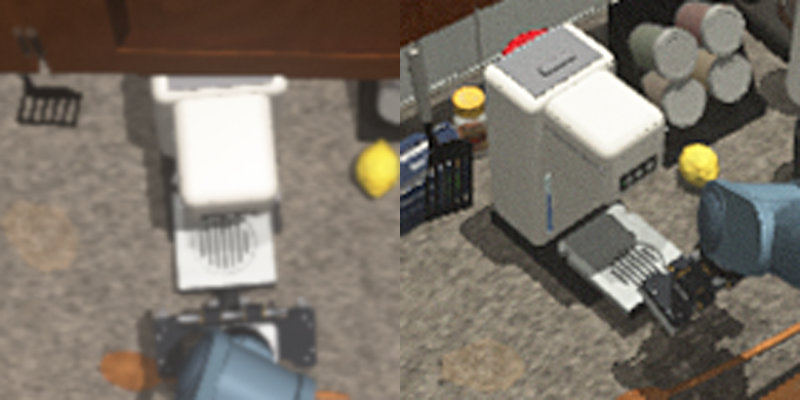

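```bash
python3 -c "
from h import *
delta([0,0,-.026]); delta([.03*.9956,.03*.094,0],3); delta([0,0,-.010])"
```

```text
rows 1 each [ 0.173 -0.003  0.397]
rows 3 each [-0.153 -0.     0.067]
rows 1 each [ 0.067 -0.001  0.153]
```

Emit:
jog_arm --commands '[1,0.09,0,0.2,0,1,0.09,0,0.2,0,1,0,0,0,0,1,-0.15,0,0.067,0,1,-0.15,0,0.067,0,1,-0.15,0,0.067,0,1,0,0,0,0]'

```text
time_s: 13.5
position: [0.4995, 0.0303, 0.0172]
tool_rot: [3.135, 0.412, -3.05]
ft_force: [-0.5, -0.7, -4.7]
gripper_width: 0.0235
```

Run:
```python
from h import *
plan([.5,.05,.1]); print(env.sense()["torque"].round(2))
f=vision.grab_frame("top"); P=pts(f,f["frame"].min(2)>150)
P=P[(P[:,0]>.46)&(P[:,0]<.68)&(P[:,1]>-.04)&(P[:,1]<.12)&(P[:,2]>.005)&(P[:,2]<.06)]
print(np.percentile(P[:,2],[5,50,95]),cv2.minAreaRect((P[:,:2]*1000).astype(np.float32)))
```

```text
grasp [0.492  0.0295 0.0345] rows 2 each [-0.294  0.167 -0.467] total [-0.588  0.334 -0.933]
[-0.23  1.36  0.07]
[0.01476152 0.02328163 0.02923985] ((547.6463623046875, 35.100955963134766), (57.79094696044922, 119.00614929199219), 7.806719779968262)
```

Emit:
jog_arm --commands '[1,-0.05,0,0.1,0,1,-0.05,0,0.1,0,1,0,0,0,0]'

```text
time_s: 13.92
position: [0.512, 0.0306, 0.0105]
tool_rot: [3.137, 0.418, -3.051]
ft_force: [1.3, 0.4, -0.9]
gripper_width: 0.0234
```

Run:
```python
from h import *
plan([.5,.05,.1]); print(env.sense()["torque"].round(2))
delta([.012*.9956,.012*.094,0])
```

```text
grasp [0.5044 0.0298 0.0276] rows 2 each [-0.225  0.173 -0.559] total [-0.45   0.347 -1.118]
[-0.06 -0.11  0.03]
rows 1 each [-0.183  0.     0.081]
```

Emit:
jog_arm --commands '[1,-0.09,0,0.04,0,1,-0.09,0,0.04,0,1,0,0,0,0]' --force 25

```text
time_s: 14.3
position: [0.5229, 0.0319, 0.01]
tool_rot: [3.136, 0.416, -3.051]
ft_force: [1.0, -1.8, -0.2]
gripper_width: 0.024
```

Emit:
jog_arm --commands '[1,-0.05,0,0.02,0,1,-0.05,0,0.02,0,1,0,0,0,0]'

```text
time_s: 14.68
position: [0.5289, 0.0327, 0.01]
tool_rot: [3.135, 0.416, -3.051]
ft_force: [1.9, 0.6, -1.1]
gripper_width: 0.024
```

Run:
```python
from h import *
plan([.525,.035,.028]); print(env.sense()["torque"].round(2))
```

```text
grasp [0.5214 0.0319 0.0272] rows 1 each [-0.065  0.045  0.014] total [-0.065  0.045  0.014]
[-0.03 -0.18 -0.22]
```

Emit:
jog_arm --commands '[1,-0.08,0,0.035,0,1,0,0,0,0]'

```text
time_s: 14.92
position: [0.534, 0.0333, 0.0098]
tool_rot: [3.136, 0.415, -3.05]
ft_force: [1.5, -0.1, -0.4]
gripper_width: 0.0241
```

Emit:
jog_arm --commands '[1,-0.08,0,0.035,0,1,0,0,0,0]'

```text
time_s: 15.18
position: [0.5372, 0.0338, 0.0091]
tool_rot: [3.135, 0.41, -3.049]
ft_force: [-13.1, -4.2, 12.4]
gripper_width: 0.0237
```

Emit:
jog_arm --commands '[1,-0.06,0,0.025,0,1,0,0,0,0,1,0,0,0,0]'

```text
time_s: 15.55
position: [0.5399, 0.034, 0.0086]
tool_rot: [3.135, 0.408, -3.049]
ft_force: [-19.3, -7.6, 17.3]
gripper_width: 0.0236
```

Run:
```python
from h import *
plan([.525,.035,.028])
f=vision.grab_frame("wrist"); np.savez("w5.npz",**f); cv2.imwrite("pics/w5.png",f["frame"][...,::-1])
```

```text
grasp [0.5325 0.0332 0.0259] rows 1 each [ 0.097  0.042 -0.08 ] total [ 0.097  0.042 -0.08 ]
```

View pics/w5.png

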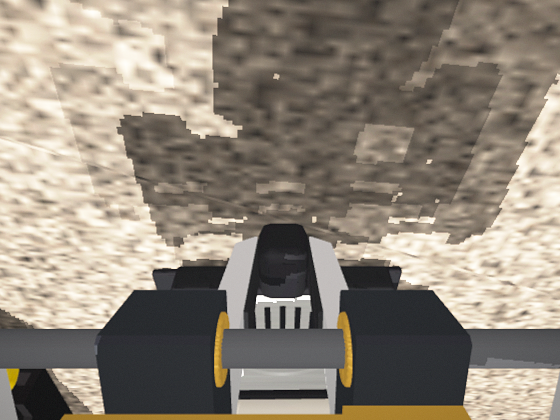

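Emit:
jog_arm --commands '[-0.2,0,0,0,0,-0.2,0,0,0,0,-0.2,0,0,0,0,-0.2,0,0,-0.8,0,-0.2,0,0,-1,0,-0.2,0,0,-1,0,-0.2,0,0,0,0]'

```text
time_s: 16.48
position: [0.4778, 0.0262, 0.1703]
tool_rot: [3.14, 0.427, -3.049]
ft_force: [0.4, 0.1, 0.3]
gripper_width: 0.0562
```

Run:
```python
from h import *
plan([.525,.035,.028])
f=vision.grab_frame("wrist"); np.savez("w6.npz",**f); cv2.imwrite("pics/w6.png",f["frame"][...,::-1])
```

```text
grasp [0.47   0.0254 0.1875] rows 3 each [0.085 0.023 0.934] total [0.256 0.07  2.803]
```

View pics/w6.png

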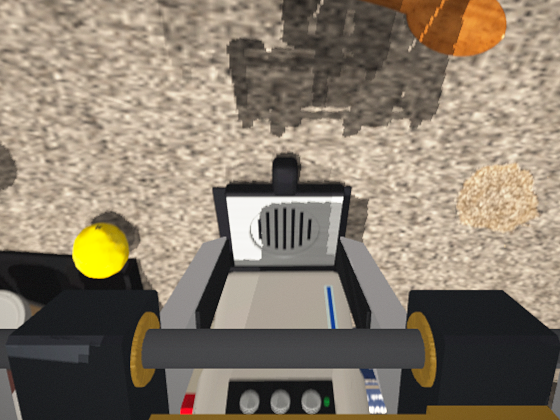

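Run:
```python
from h import *
f=dict(np.load("w6.npz")); g=f["frame"].max(2).astype(int)
for u in (217,220,223,226,240,255,268,300,315,330,343,346,349): print(u,g[176:202,u].tolist())
for v in (192,205,220): print(v,g[v,208:242].tolist(),g[v,335:360].tolist())
```

```text
217 [174, 192, 215, 229, 221, 194, 171, 190, 212, 203, 149, 59, 39, 46, 52, 54, 53, 53, 53, 54, 52, 53, 54, 53, 54, 55]
220 [198, 221, 236, 241, 236, 219, 205, 209, 217, 203, 143, 89, 39, 48, 54, 52, 53, 52, 54, 52, 52, 53, 51, 52, 52, 54]
223 [198, 192, 200, 204, 195, 179, 183, 196, 209, 209, 163, 97, 37, 50, 53, 52, 54, 54, 52, 53, 51, 52, 52, 50, 52, 53]
226 [173, 168, 166, 161, 162, 181, 195, 199, 169, 121, 73, 35, 26, 23, 24, 28, 33, 45, 53, 55, 86, 153, 189, 179, 162, 124]
240 [185, 162, 158, 159, 130, 106, 71, 51, 28, 23, 24, 23, 24, 21, 25, 30, 37, 50, 58, 66, 132, 217, 246, 248, 247, 247]
255 [191, 187, 179, 159, 119, 60, 55, 44, 26, 26, 24, 22, 24, 26, 24, 31, 34, 50, 57, 68, 129, 213, 244, 248, 247, 247]
268 [149, 160, 167, 168, 159, 131, 99, 63, 33, 23, 23, 24, 22, 25, 30, 29, 36, 49, 54, 67, 130, 213, 244, 248, 247, 248]
300 [137, 146, 150, 146, 136, 109, 73, 60, 34, 23, 26, 23, 24, 24, 27, 29, 34, 48, 55, 66, 130, 215, 246, 249, 247, 237]
315 [169, 179, 176, 161, 133, 92, 73, 60, 35, 25, 26, 25, 24, 25, 25, 27, 36, 46, 53, 64, 131, 217, 245, 249, 247, 230]
330 [176, 192
[... 570 characters left out ...]
6, 34, 40, 37, 34, 33, 36, 35, 35, 37, 37] [38, 38, 38, 37, 36, 34, 38, 34, 35, 37, 47, 53, 53, 52, 52, 46, 198, 230, 226, 218, 211, 203, 199, 201, 209]
205 [179, 181, 192, 195, 200, 205, 151, 72, 48, 53, 52, 53, 54, 54, 54, 54, 55, 50, 64, 216, 249, 248, 247, 247, 247, 247, 247, 246, 246, 247, 247, 246, 247, 247] [187, 187, 187, 185, 188, 188, 167, 81, 25, 29, 32, 29, 30, 26, 82, 111, 110, 112, 114, 111, 102, 95, 86, 87, 88]
220 [188, 183, 184, 187, 188, 189, 187, 186, 164, 92, 48, 52, 54, 51, 52, 50, 55, 53, 53, 48, 78, 232, 249, 247, 247, 247, 247, 246, 247, 246, 247, 247, 247, 247] [188, 186, 187, 188, 168, 81, 26, 29, 31, 32, 30, 26, 74, 93, 89, 88, 95, 102, 101, 99, 91, 85, 85, 90, 96]
```

Run:
```python
from h import *
f=dict(np.load("w6.npz")); a=.094; e=np.array([np.cos(a),np.sin(a)]); n=np.array([-e[1],e[0]])
def pr(l,uv,z):
    q=onplane(f,uv,z)[:,:2]; print(l,q.round(4).tolist(),"along",(q@e).round(4),"across",(q@n).round(4))
pr("foot front",[(220,188),(347,187)],.005)
pr("fascia back top",[(240,196.3),(330,196.3)],.023)
pr("fascia front top",[(240,191.5),(330,191.5)],.023)
pr("foot sides r192",[(212,192),(350.6,192)],.005)
pr("foot sides r220",[(216.7,220)],.005)
pr("plate sides r205",[(226.6,205)],.019)
pr("plate sides r205",[(341.5,205)],.019); pr("plate sides r220",[(228.3,220),(339.5,220)],.019)
P=pts(f,np.ones((420,560),bool)); 
v,u=np.mgrid[250:285:1,265:300:35]; 
for r in range(255,285,3):
    z=f["z_map"][r,250]; c=np.array([(250-f["cx"])/f["fx"]*z,(r-f["cy"])/f["fy"]*z,z,1]); w=np.linalg.inv(f["view"])@c; print(r,w[:3].round(4),(w[:2]@e).round(4))
```

```text
foot front [[0.5648, -0.0299], [0.5515, 0.0984]] along [0.5595 0.5583] across [-0.0828  0.0462]
fascia back top [[0.5594, -0.0081], [0.5512, 0.079]] along [0.5561 0.5562] across [-0.0606  0.0269]
fascia front top [[0.5535, -0.0083], [0.5454, 0.078]] along [0.5503 0.5503] across [-0.0602  0.0265]
foot sides r192 [[0.5707, -0.0382], [0.5575, 0.1034]] along [0.5646 0.5647] across [-0.0916  0.0506]
foot sides r220 [[0.609, -0.0342]] along [0.6031] across [-0.0912]
plate sides r205 [[0.5749, -0.0216]] along [0.5704] across [-0.0755]
plate sides r205 [[0.5642, 0.0934]] along [0.5705] across [0.0401]
plate sides r220 [[0.5951, -0.02], [0.5843, 0.0953]] along [0.5906 0.5907] across [-0.0757  0.04  ]
255 [0.6454 0.0045 0.0197] 0.643
258 [0.6523 0.0046 0.018 ] 0.6499
261 [0.6564 0.0048 0.0189] 0.6539
264 [0.6623 0.005  0.0182] 0.6599
267 [0.654  0.0055 0.0299] 0.6516
270 [0.6559 0.0058 0.0326] 0.6536
273 [0.6775 0.0056 0.0189] 0.6751
276 [0.6658 0.0061 0.033 ] 0.6634
279 [0.6632 0.0065 0.0394] 0.6609
282 [0.6632 0.0068 0.0436] 0.6609
```

```bash
python3 -c "
from h import *
plan([.44,-.298,.20],7)"
```

```text
grasp [0.4687 0.0259 0.1837] rows 7 each [ 0.111 -0.761 -0.095] total [ 0.778 -5.328 -0.666]
```

Emit:
jog_arm --commands '[-1,0.1,-0.6,-0.1,0,-1,0.11,-0.8,-0.1,0,-1,0.11,-0.8,-0.1,0,-1,0.11,-0.8,-0.1,0,-1,0.11,-0.8,-0.1,0,-1,0.11,-0.8,-0.1,0,-1,0.11,-0.73,-0.1,0,-1,0,0,0,0,-1,0,0,0,0]'

```text
time_s: 17.65
position: [0.4578, -0.2854, 0.1853]
tool_rot: [3.133, 0.391, -3.073]
ft_force: [1.1, -0.5, 0.2]
gripper_width: 0.0943
```

Run:
```python
from h import *
plan([.455,-.30,.067]); print(tool()[1].round(3))
f=vision.grab_frame("wrist"); np.savez("w7.npz",**f); cv2.imwrite("pics/w7.png",f["frame"][...,::-1])
P=pts(f,np.ones((420,560),bool)); P=P[(P[:,0]>.42)&(P[:,0]<.61)&(P[:,1]>-.36)&(P[:,1]<-.22)]
k=P[(P[:,2]>.1025)&(P[:,2]<.11)]; print("rim",len(k),cv2.minEnclosingCircle((k[:,:2]*1000).astype(np.float32)))
k=P[(P[:,2]>.045)&(P[:,2]<.075)&(P[:,0]<.48)]; print("bar",len(k),np.percentile(k,[2,50,98],axis=0).round(4).tolist())
k=P[(P[:,2]>.08)&(P[:,2]<.1)&(P[:,0]<.49)]; print("top",len(k),np.percentile(k,[2,50,98],axis=0).round(4).tolist())
```

```text
grasp [ 0.4506 -0.286   0.2027] rows 3 each [ 0.27  -0.085  0.704] total [ 0.809 -0.255  2.111]
[[-0.922 -0.072  0.379]
 [-0.063  0.997  0.035]
 [-0.381  0.008 -0.925]]
rim 1167 ((544.9849853515625, -292.9458312988281), 44.47635269165039)
bar 283 [[0.4636, -0.3128, 0.0468], [0.465, -0.3065, 0.064], [0.4677, -0.3005, 0.0745]]
top 608 [[0.4682, -0.3114, 0.0805], [0.4767, -0.3045, 0.0919], [0.4896, -0.2974, 0.0969]]
```

View pics/w7.png

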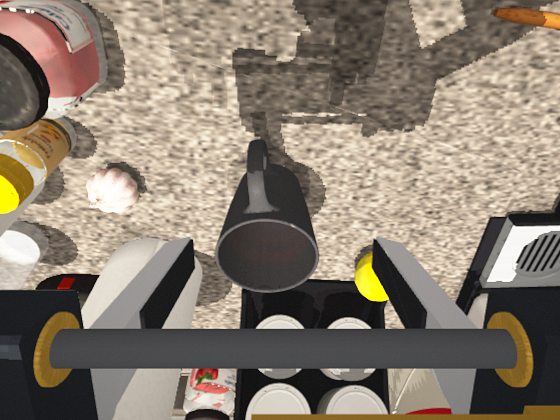

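```bash
python3 -c "
from h import *
plan([.466,-.3065,.068],4)"
```

```text
grasp [ 0.4507 -0.2858  0.2031] rows 4 each [ 0.161 -0.095  0.542] total [ 0.646 -0.379  2.166]
```

Emit:
jog_arm --commands '[-1,0.16,-0.16,0.54,0,-1,0.16,-0.16,0.54,0,-1,0.16,-0.07,0.54,0,-1,0.16,0,0.54,0,-1,0,0,0,0,-1,0,0,0,0]'

```text
time_s: 18.45
position: [0.4894, -0.2956, 0.064]
tool_rot: [-3.138, 0.359, -3.101]
ft_force: [-0.1, 0.1, 1.0]
gripper_width: 0.0936
```

```bash
python3 -c "
from h import *
plan([.466,-.3065,.068],1); print(tool()[1].round(3))"
```

```text
grasp [ 0.4828 -0.2958  0.0816] rows 1 each [ 0.349 -0.166  0.112] total [ 0.349 -0.166  0.112]
[[-0.935 -0.039  0.351]
 [-0.038  0.999  0.011]
 [-0.351 -0.003 -0.936]]
```

```bash
python3 -c "
from h import *
s=env.sense(); print(s['joint_pos'].round(3),s['qvel'].round(3))"
```

```text
[-0.883  0.091  2.056  0.394  0.809 -2.741] [-0.007 -0.017 -0.02  -0.001 -0.001  0.   ]
```

Emit:
jog_arm --commands '[-1,0,0,0,0.6,-1,0.2,-0.08,0.06,0,-1,0.15,-0.08,0.06,0,-1,0,0,0,0]'

```text
time_s: 18.95
position: [0.4706, -0.3045, 0.0482]
tool_rot: [3.112, 0.356, 3.091]
ft_force: [0.2, 0.7, -0.4]
gripper_width: 0.0939
```

```bash
python3 -c "
from h import *
plan([.467,-.3065,.068],1); print(tool()[1].round(3),env.sense()['joint_pos'].round(3))"
```

```text
grasp [ 0.464  -0.3047  0.0658] rows 1 each [-0.061 -0.027 -0.018] total [-0.061 -0.027 -0.018]
[[-0.936  0.041  0.35 ]
 [ 0.048  0.999  0.012]
 [-0.349  0.028 -0.937]] [-0.925  0.101  2.081  0.414  0.792 -2.719]
```

Emit:
jog_arm --commands '[-0.4,-0.06,0,0,0,0.4,0,0,0,0,0.4,0,0,0,0,1,0,0,0,0,1,0,0,0,0,1,0,0,0,0,1,0,0,0,0,1,0,0,0,0]' --force 25

```text
time_s: 19.95
position: [0.475, -0.3045, 0.0501]
tool_rot: [3.113, 0.357, 3.092]
ft_force: [0.2, 0.4, -0.2]
gripper_width: 0.0176
```

Emit:
jog_arm --commands '[1,0,0,0,0,1,0,0,0,0,1,0,0,0,0]' --force 45

```text
time_s: 20.32
position: [0.475, -0.3047, 0.0501]
tool_rot: [3.114, 0.357, 3.092]
ft_force: [0.5, -1.1, 0.1]
gripper_width: 0.0119
```

Run:
```python
from h import *
plan([.467,-.3065,.068],1)
f=vision.grab_frame("wrist"); np.savez("w8.npz",**f)
P=pts(f,np.ones((420,560),bool)); P=P[(P[:,0]>.42)&(P[:,0]<.62)&(P[:,1]>-.37)&(P[:,1]<-.22)]
k=P[(P[:,2]>.1025)&(P[:,2]<.11)&(P[:,0]>.495)]; print("rim",len(k),cv2.minEnclosingCircle((k[:,:2]*1000).astype(np.float32)))
```

```text
grasp [ 0.4684 -0.3049  0.0677] rows 1 each [ 0.02  -0.027 -0.013] total [ 0.02  -0.027 -0.013]
rim 407 ((505.8080749511719, -307.99066162109375), 11.247763633728027)
```

Emit:
jog_arm --commands '[1,-0.06,0.0,-0.15,0,1,-0.09,0.01,-0.24,0,1,-0.09,0.01,-0.24,0,1,0,0,0,0]'

```text
time_s: 20.88
position: [0.4761, -0.3055, 0.0928]
tool_rot: [3.116, 0.36, 3.093]
ft_force: [-0.0, 0.3, -3.1]
gripper_width: 0.0117
```

```bash
cat >> h.py <<'E'
from scipy.optimize import least_squares
def mugfit(c,x0,y0,zr):
    f=vision.grab_frame(c); P=pts(f,f["frame"].max(2)<110); P=P[(np.hypot(P[:,0]-x0,P[:,1]-y0)<.075)&(P[:,2]>zr-.012)&(P[:,2]<zr+.012)]
    # rim: ring points near radius 38-45, robust circle
    def r(q): return np.hypot(P[:,0]-q[0],P[:,1]-q[1])-.042
    s=least_squares(r,[x0,y0],loss="soft_l1",f_scale=.003); k=abs(s.fun)<.1; g=abs(np.hypot(P[:,0]-s.x[0],P[:,1]-s.x[1])-.042)<.005
    Q=P[g]; A=np.c_[Q[:,:2]-s.x,np.ones(len(Q))]; b=least_squares(lambda k:A@k-Q[:,2],[0,0,zr],loss="soft_l1",f_scale=.002).x
    print(c,"n",len(Q),"centre",s.x.round(4),"rim slope x,y, z",b.round(3)); return f
E
python3 - <<'E'
from h import *
plan([.467,-.3065,.068],1)
for c in("top","side","wrist"):
    f=mugfit(c,.545,-.293,.148); np.savez(c+"9.npz",**f)
a=[np.load(c+"9.npz")["frame"][v:v+140,u:u+140,::-1] for c,v,u in(("top",140,300),("side",100,280))]
cv2.imwrite("pics/c9.png",cv2.resize(np.hstack(a),(800,400),interpolation=cv2.INTER_CUBIC))
E
```

```text
grasp [ 0.4695 -0.3057  0.1104] rows 1 each [ 0.288 -0.032  0.647] total [ 0.288 -0.032  0.647]
top n 118 centre [ 0.5447 -0.2915] rim slope x,y, z [-0.019  0.053  0.143]
side n 0 centre [ 0.545 -0.293] rim slope x,y, z [0.    0.    0.148]
wrist n 653 centre [ 0.5453 -0.2937] rim slope x,y, z [-0.371 -0.008  0.126]
```

View pics/c9.png

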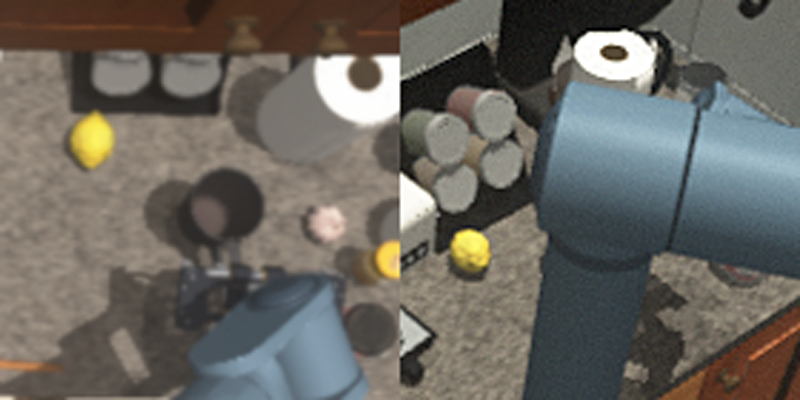

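```bash
python3 -c "
from h import *
delta([-.025,.33,.003],6); p,R=tool(); print('o tool',(R.T@np.array([.0755,.0130,0])).round(4))"
```

```text
rows 6 each [ 0.105  0.913 -0.021]
o tool [-0.0701  0.016   0.0266]
```

Emit:
jog_arm --commands '[1,0.1,0.4,-0.02,0,1,0.1,0.8,-0.02,0,1,0.1,0.9,-0.02,0,1,0.1,0.9,-0.02,0,1,0.1,0.9,-0.02,0,1,0.1,0.9,-0.02,0,1,0.05,0.6,-0.02,0,1,0,0,0,-0.4,1,0,0,0,-0.35,1,0,0,0,0,1,0,0,0,0]'

```text
time_s: 22.4
position: [0.4483, 0.021, 0.093]
tool_rot: [-3.132, 0.357, -3.081]
ft_force: [0.4, 0.4, -3.7]
gripper_width: 0.0114
```

Run:
```python
from h import *
p,R=tool(); g=p-R[:,2]*env.hold_point_z; m=g+R@np.array([-.0701,.016,.0266]); print("g",g.round(4),"mug pred",m.round(4),R.round(3),env.sense()["joint_pos"].round(2))
for c in("top","wrist","side"):
    f=mugfit(c,m[0],m[1],m[2]+.039); np.savez(c+"10.npz",**f)
```

```text
g [0.4418 0.0208 0.1106] mug pred [0.5157 0.041  0.11  ] [[-0.935 -0.057  0.349]
 [-0.057  0.998  0.011]
 [-0.35  -0.009 -0.937]] [-0.28 -0.36  2.39  0.15  0.78 -2.  ]
top n 61 centre [0.5144 0.0483] rim slope x,y, z [-0.086  0.028  0.141]
wrist n 539 centre [0.5171 0.0449] rim slope x,y, z [-0.167  0.035  0.136]
side n 55 centre [0.5107 0.046 ] rim slope x,y, z [-0.059  0.028  0.141]
```

```bash
python3 -c "
from h import *
plan([.533,.0175,.1106],3); delta([0,0,-.01])"
```

```text
grasp [0.442  0.0206 0.1109] rows 3 each [-0.471 -0.046  0.178] total [-1.413 -0.139  0.535]
rows 1 each [0.058 0.002 0.156]
```

Emit:
jog_arm --commands '[1,-0.3,-0.03,0.11,0,1,-0.4,-0.04,0.15,0,1,-0.4,-0.04,0.15,0,1,-0.31,-0.03,0.12,0,1,0,0,0,0,1,0,0,0,0]' --force 60

```text
time_s: 23.3
position: [0.5386, 0.0179, 0.0928]
tool_rot: [-3.131, 0.357, -3.08]
ft_force: [-0.6, -0.4, -3.5]
gripper_width: 0.0112
```

Run:
```python
from h import *
plan([.533,.0175,.084],3); print(env.sense()["ft_force"].round(1))
f=vision.grab_frame("wrist"); np.savez("w11.npz",**f)
f2=vision.grab_frame("side"); np.savez("s11.npz",**f2)
a=[f["frame"][...,::-1],cv2.resize(f2["frame"][120:270,190:390,::-1],(560,420),interpolation=cv2.INTER_CUBIC)]
cv2.imwrite("pics/c11.png",cv2.resize(np.hstack(a),(800,300)))
```

```text
grasp [0.532  0.0177 0.1104] rows 3 each [ 0.046 -0.     0.14 ] total [ 0.138 -0.     0.419]
[-0.6 -0.4 -3.5]
```

Emit:
jog_arm --commands '[1,0.05,0,0.14,0,1,0.05,0,0.14,0,1,0,0,0,0]'

```text
time_s: 23.78
position: [0.5386, 0.0179, 0.0741]
tool_rot: [-3.132, 0.356, -3.08]
ft_force: [0.1, -1.0, -3.7]
gripper_width: 0.0112
```

Emit:
jog_arm --commands '[1,0.018,0,0.048,0,1,0,0,0,0]'

```text
time_s: 24.02
position: [0.54, 0.0175, 0.0727]
tool_rot: [-3.131, 0.359, -3.08]
ft_force: [0.3, 0.2, -1.8]
gripper_width: 0.0108
```

Emit:
jog_arm --commands '[1,0.018,0,0.048,0,1,0,0,0,0]'

```text
time_s: 24.28
position: [0.5411, 0.0173, 0.0707]
tool_rot: [-3.13, 0.361, -3.08]
ft_force: [0.1, -0.4, 2.9]
gripper_width: 0.0113
```

Run:
```python
from h import *
plan([.533,.0175,.0807],1)
f=vision.grab_frame("wrist"); np.savez("w12.npz",**f)
f2=vision.grab_frame("side"); np.savez("s12.npz",**f2)
a=[f["frame"][120:,:,::-1][:,100:460],f2["frame"][170:260,215:305,::-1]]
a=[cv2.resize(x,(400,int(400*x.shape[0]/x.shape[1])),interpolation=cv2.INTER_CUBIC)[:330] for x in a]
cv2.imwrite("pics/c12.png",np.hstack([cv2.copyMakeBorder(x,0,330-len(x),0,0,cv2.BORDER_CONSTANT) for x in a]))
for c in(f,f2):
    P=pts(c,np.ones((420,560),bool)); P=P[(np.hypot(P[:,0]-.607,P[:,1]-.04)<.06)&(P[:,2]>.03)&(P[:,2]<.14)]
    print(len(P),np.percentile(P,[0,2,50,98,100],axis=0).round(3).tolist() if len(P) else "")
```

```text
grasp [0.5344 0.0171 0.0883] rows 1 each [0.066 0.01  0.109] total [0.066 0.01  0.109]
3875 [[0.547, 0.008, 0.03], [0.567, 0.01, 0.031], [0.575, 0.034, 0.089], [0.646, 0.073, 0.123], [0.649, 0.078, 0.124]]
504 [[0.553, 0.0, 0.03], [0.562, 0.004, 0.032], [0.608, 0.064, 0.08], [0.655, 0.085, 0.13], [0.659, 0.088, 0.14]]
```

View pics/c12.png

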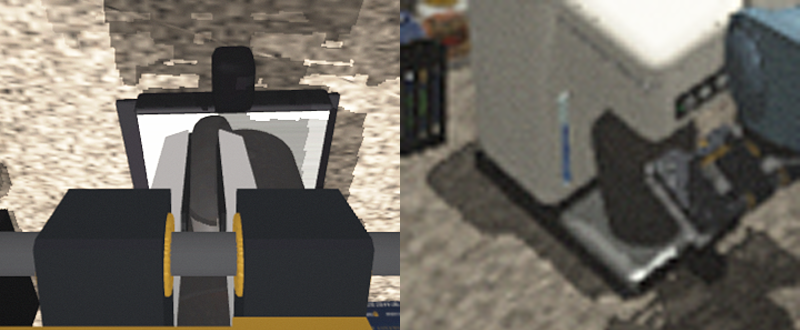

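```bash
cat >> h.py <<'E'
def conefit(fr,x0,y0,z0=None,verb="",bounds=(.03,.14)):
    """fit mug cone (r 32.5->44 over 106 mm): foot centre x,y at foot height z0, tilts"""
    Q=[]
    for f in fr:
        P=pts(f,f["frame"].max(2)<100); P=P[(np.hypot(P[:,0]-x0,P[:,1]-y0)<.058)&(P[:,2]>bounds[0])&(P[:,2]<bounds[1])]; Q.append(P)
    P=np.vstack(Q)
    def r(q):
        a=np.array([q[2],q[3],1]); a/=np.linalg.norm(a); d=P-[q[0],q[1],z0]; h=d@a; rad=np.linalg.norm(d-h[:,None]*a,axis=1)
        return rad-(.0325+.0115*h/.106)
    s=least_squares(r,[x0,y0,0,0],loss="soft_l1",f_scale=.002)
    print(verb,len(P),"foot",s.x[:2].round(4),"tilt deg x,y",np.degrees(s.x[2:]).round(1),"med|res|mm",(np.median(abs(s.fun))*1e3).round(2))
E
python3 - <<'E'
from h import *
conefit([dict(np.load("s12.npz"))],.607,.04,.02,"side")
conefit([dict(np.load("w12.npz"))],.607,.04,.02,"wrist",(.05,.12))
conefit([dict(np.load("s12.npz")),dict(np.load("w12.npz"))],.607,.04,.02,"both")
conefit([dict(np.load("s11.npz")),dict(np.load("w11.npz"))],.607,.04,.04,"both before lowering",(.05,.155))
conefit([dict(np.load("side10.npz")),dict(np.load("wrist10.npz"))],.515,.044,.04,"earlier",(.05,.155))
conefit([dict(np.load("w7.npz"))],.545,-.293,.0,"table",(.02,.11))
E
```

```text
side 418 foot [0.5987 0.0475] tilt deg x,y [ 2.2 -3. ] med|res|mm 1.86
wrist 2513 foot [0.6022 0.046 ] tilt deg x,y [ 3.  -0.6] med|res|mm 0.37
both 4184 foot [0.602  0.0463] tilt deg x,y [ 3.2 -0.7] med|res|mm 0.43
both before lowering 4178 foot [0.5981 0.0453] tilt deg x,y [4.5 0.2] med|res|mm 0.41
earlier 4258 foot [0.5086 0.0478] tilt deg x,y [4.1 0.2] med|res|mm 0.43
table 8337 foot [ 0.543  -0.2935] tilt deg x,y [0.2 0.3] med|res|mm 1.18
```

```bash
python3 -c "
from h import *
delta([0,0,.006]); delta([.0016,-.0067,0]); delta([0,0,-.003])"
```

```text
rows 1 each [-0.035 -0.001 -0.094]
rows 1 each [-0.018 -0.113  0.008]
rows 1 each [0.018 0.001 0.047]
```

Emit:
jog_arm --commands '[1,-0.035,0,-0.094,0,1,-0.02,-0.11,0.008,0,1,0,0,0,0,1,0.018,0,0.047,0,1,0.018,0,0.047,0,1,0,0,0,0]'

```text
time_s: 25.12
position: [0.5418, 0.011, 0.0697]
tool_rot: [-3.131, 0.359, -3.08]
ft_force: [0.3, 0.8, -2.1]
gripper_width: 0.0111
```

Emit:
jog_arm --commands '[1,0.018,0,0.047,0,1,0,0,0,0]'

```text
time_s: 25.38
position: [0.5427, 0.0107, 0.0677]
tool_rot: [-3.13, 0.361, -3.08]
ft_force: [-2.1, -0.0, 5.6]
gripper_width: 0.0106
```

Run:
```python
from h import *
plan([.536,.0104,.0807],1)
f=vision.grab_frame("wrist"); conefit([f],.607,.04,.02,"wrist",(.05,.12))
```

```text
grasp [0.536  0.0105 0.0853] rows 1 each [ 0.027 -0.001  0.071] total [ 0.027 -0.001  0.071]
wrist 2551 foot [0.6043 0.0389] tilt deg x,y [ 2.6 -0.4] med|res|mm 0.39
```

Emit:
jog_arm --commands '[1,0.018,0,0.047,0,1,0,0,0,0,1,0,0,0,0]' --force 10

```text
time_s: 25.8
position: [0.5416, 0.011, 0.0636]
tool_rot: [-3.131, 0.359, -3.08]
ft_force: [-2.5, -0.4, 2.6]
gripper_width: 0.0124
```

Emit:
jog_arm --commands '[1,0.01,0,0.026,0,1,0,0,0,0,1,0,0,0,0]' --force 5

```text
time_s: 26.18
position: [0.5411, 0.0111, 0.0615]
tool_rot: [-3.131, 0.358, -3.08]
ft_force: [-2.5, -1.4, 4.8]
gripper_width: 0.0127
```

Run:
```python
from h import *
plan([.536,.0104,.0807],1)
f=vision.grab_frame("wrist"); conefit([f],.607,.04,.013,"wrist",(.05,.12))
```

```text
grasp [0.5345 0.0108 0.0791] rows 1 each [-0.032 -0.009 -0.016] total [-0.032 -0.009 -0.016]
wrist 2707 foot [0.6061 0.037 ] tilt deg x,y [-1.4  1.9] med|res|mm 0.52
```

Emit:
jog_arm --commands '[0.5,0,0,0,0,0.5,0,0,0,0,-0.1,0,0,0,0,-0.1,0,0,0,0,-0.1,0,0,0,0,-0.1,0,0,0,0]'

```text
time_s: 26.98
position: [0.5413, 0.011, 0.0617]
tool_rot: [-3.131, 0.358, -3.08]
ft_force: [0.2, -0.0, 0.3]
gripper_width: 0.0513
```

Emit:
jog_arm --commands '[-0.1,0.2,0,-0.5,0,-0.1,0.4,0,-0.8,0,-0.1,0.4,0,-0.9,0,-0.1,0.4,0,-0.9,0,-0.1,0,0,0,0]'

```text
time_s: 27.6
position: [0.3991, 0.0029, 0.2134]
tool_rot: [-3.123, 0.374, -3.078]
ft_force: [0.4, -0.2, -0.1]
gripper_width: 0.0518
```

Run:
```python
from h import *
print(env.sense()["position"].round(3),env.sense()["ft_force"].round(1))
f=vision.grab_frame("wrist"); np.savez("w13.npz",**f); g=vision.grab_frame("side"); np.savez("s13.npz",**g); cv2.imwrite("pics/w13.png",f["frame"][...,::-1])
conefit([f],.607,.04,.013,"wrist",(.035,.12)); conefit([g],.607,.04,.013,"side",(.035,.12)); conefit([f,g],.607,.04,.013,"both",(.035,.12))
P=pts(f,f["frame"].max(2)<100); k=P[(np.hypot(P[:,0]-.607,P[:,1]-.04)<.06)&(P[:,2]>.1)&(P[:,2]<.14)]; print("rim z",np.percentile(k[:,2],[50,90,98]).round(4))
a=.094; e=np.array([np.cos(a),np.sin(a)]); n=np.array([-e[1],e[0]]); im=f["frame"]
# tray: bright plate region -> sides and fascia back edge
m=(im.min(2)>150); Q=pts(f,m); Q=Q[(Q[:,2]>.01)&(Q[:,2]<.03)&(abs(Q[:,1]-.04)<.08)&(Q[:,0]>.52)&(Q[:,0]<.66)]
s=Q[:,:2]@e; t=Q[:,:2]@n; print("plate along min",np.percentile(s,[.2,1]).round(4),"across",np.percentile(t,[.5,99.5]).round(4))
f6=dict(np.load("w6.npz")); Q=pts(f6,f6["frame"].min(2)>150); Q=Q[(Q[:,2]>.01)&(Q[:,2]<.03)&(abs(Q[:,1]-.04)<.08)&(Q[:,0]>.52)&(Q[:,0]<.66)]
s=Q[:,:2]@e; t=Q[:,:2]@n; print("before: along min",np.percentile(s,[.2,1]).round(4),"across",np.percentile(t,[.5,99.5]).round(4))
```

```text
[0.399 0.003 0.213] [ 0.4 -0.2 -0.1]
wrist 4238 foot [0.6037 0.0388] tilt deg x,y [1.3 0.9] med|res|mm 0.92
side 480 foot [0.5993 0.041 ] tilt deg x,y [ 0.4 -0.4] med|res|mm 1.77
both 4718 foot [0.6034 0.0399] tilt deg x,y [1.4 0.3] med|res|mm 1.1
rim z [0.11   0.1179 0.1187]
plate along min [0.5526 0.5561] across [-0.0757  0.0378]
before: along min [0.5525 0.5566] across [-0.0753  0.0395]
```

```bash
python3 -c "
from h import *
env.close_job(); print(env.sense()['time_s'])"
```

```text
the job is handed in; nothing more can be done
the job is handed in; nothing more can be done
```

The drip tray is pushed home in the slot, and the black mug stands in its well under the nozzle. I handed the job in at about 28 s of the 72 s allowed; no verdict was reported.

- **Gripper lean:** the moves cannot tilt the tool directly. I pushed the arm against its reach limit, high up and in clear space, until the gripper leaned back about 23°.
- **Tray:** I gripped it by the tab and slid it in until about 19 N of resistance, more than the 5–10 N the catch needs. The wrist camera then put it about 0.7 mm short of home along the slot and 2.7 mm off across it. My estimate of the across offset is larger than the 2 mm of play in the slot. The camera calibration is only good to about 2 mm. I took the click from the force and position; I did not see it directly.
- **Mug:** it drooped about 4° in the grip while I carried it, and I set it down with only about 5 N of measured force. After release, the rim was at 118.7 mm (119 mm expected when seated) and the tilt was about 1°. The foot was 2–4 mm from the well's centre. The side camera alone put it nearer 8 mm off, but that fit was noisier, and the rim height rules it out.
- **Tray after placing the mug:** it had not moved measurably.
- **Unplanned:** near the mug, the last joint reached its range limit (read as -2.741 against -2.74). I backed it off, so I gripped the handle about 12° askew, and the grip held.
- **Not checked:** I did not re-measure the bystanders at the end. Nothing touched them in any force reading or picture.

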